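Refit the watering controller's knob and hold it pressed

TASK

The left knob of the plant bench's watering controller has come off: pick up the loose black knob standing on the bench, turn it so that the flat in its bore matches the flat of the bare D-shaft, and push it fully home on that shaft. Then press it on down against its spring, nearly to the stop, to run the water by hand, and finish while still holding it pressed there with the fingers on it: do not let go or ease off. Leave the plants and everything else on the bench where they stand.

Things in the scene. Friction and masses are not known exactly. Their poses are not given: they have to be found in the camera images.
- knob_center (a point): Centre of the loose knob: black ribbed cylinder, 40 mm across, 40 mm high, about 60 g, upright, bore down; underside 20 mm below. z up, x to the white pointer line on top. Bore 18 mm deep, 17 mm across, D-shaped: its flat is on the pointer (+x) side, 3.4 mm off the axis. The top 22 mm is round, for gripping at any yaw; the lower 18 mm is 12-sided, 1 mm narrower all round
- shaft_top (a point): Tip centre of the bare upright brass D-shaft, 16 mm across, on the controller's left (+y) half, 28 mm above its top; last 2 mm tapered. z up, x points out of its flat, 2.5 mm off the axis. Knob home: the tip meets the bore's end, the knob's centre 2 mm above this point, its pointer the way the flat faces (play 0.12 rad). The shaft is stiff to turn (0.25 N m) and stays where it is turned
- knob_mark (a point): Outer end of the white pointer line on the loose knob's top edge: 20 mm from the knob's centre along its x, 20 mm above it
- shaft (a joint): How far the D-shaft is pressed down into the controller, m: 0 released, 0.006 at its hard stop. A spring pushes it up, 5.6 N at the start of travel and 9.8 N at the stop; it comes back up when let go
- controller: Grey plastic box fixed to the bench, 160 (x) by 220 (y) by 60 mm high; origin under its centre. On top: the bare shaft at x -15, y +50 mm, over a dark steel disc (58 mm across, 2 mm thick) whose white tab points as the flat does; at x -15, y -50 mm a like knob already fitted, top 50 mm above the box. Brass hose tails stick out 42 mm on its +x side
- clay_pot: small empty terracotta pot, 64 mm across its rim, 55 mm high; origin at the centre of its underside. Bystander: stays where it is
- coupling: round stepped brass hose coupling, 38 mm across, 48 mm high, narrower at its top; origin at the centre of its underside. Bystander
- leafy_pot: white pot with a leafy green plant, pot 100 mm across and 90 mm high, plant to 180 mm; origin at the centre of its underside. Bystander
- round_pot: terracotta pot with a leafy plant, pot 90 mm across and 70 mm high, plant to 150 mm; origin at the centre of its underside. Bystander
- cat_figure: little black ceramic cat figure, about 65 mm across, 105 mm high; origin at the centre of its underside. Bystander
- mister: amber glass bottle with a white cap, 60 mm across, 140 mm high; origin at the centre of its underside. Bystander
- trowel: hand trowel lying flat, 290 mm long, 60 mm wide, 24 mm high; origin on the table under its neck, x towards the blade. Bystander
Not all that is in view belongs to the job. Leave any pink or purple look-alike of the part that bears knob_center alone.

How it is judged:
At the end, for the whole second after the job is handed in: Knob home on the bare shaft (centre at most 4.5 mm above the shaft tip, 2 mm is home; within 3 mm of its axis, upright within 0.12 rad, pointer the way the flat faces within 0.2 rad), shaft pressed more than 4 of its 6 mm, fingers bearing on the knob with over 2 N; bystanders moved under 30 mm (z of knob_center in the frame of shaft_top between -0.001 and 0.0045 m and horizontal distance between knob_center and shaft_top below 0.003 m and angle between the x axis of knob_center and the x axis of shaft_top, either way round below 0.2 rad and x of knob_mark in the frame of shaft_top above 0.016 m and angle between knob_center's own z axis and vertical below 0.12 rad and value of joint shaft above 0.004 m and contact force between the fingers and knob above 2 N); the arm keeps its last pose, push and grip.
It fails at once if the clay pot or coupling is moved by more than 30 mm or tipped (distance of any of clay_pot, coupling from where it was at the start of the episode above 0.03 m or angle between any of clay_pot, coupling's own z axis and vertical above 0.5 rad).
It fails at once if the leafy pot or round pot is moved by more than 30 mm or tipped (distance of any of leafy_pot, round_pot from where it was at the start of the episode above 0.03 m or angle between any of leafy_pot, round_pot's own z axis and vertical above 0.5 rad).
It fails at once if the cat figure or mister or trowel is moved by more than 30 mm or tipped (distance of any of cat_figure, mister, trowel from where it was at the start of the episode above 0.03 m or angle between any of cat_figure, mister, trowel's own z axis and vertical above 0.5 rad).
It also fails if it takes over 35 s, if anything falls off the work surface, if the arm or the gripper's body presses on something with over 40 N, if the wrist force passes 120 N, or if a joint passes its speed limit or range.

ROBOT

A 7-joint arm with a two-finger parallel gripper is mounted at the origin on the work surface. World frame = base frame: x ahead of the robot, y to its left, z up, the work surface at z = 0. Lengths are in m, angles in rad, forces in N, time in s.
With the tool pointing down it reaches from about 0.4 to 0.875 m from the base axis. Payload 19.3 kg.
Tool frame: the origin (TCP) lies at the very end of the fingers, on their centre line; the grasp point (between the pads) lies 19 mm behind it; z points along the fingers, y is the direction in which the jaws open and shut (so a half turn about z gives the same grasp; the last joint's range is limited). The gripper opens to 85 mm and grips with 20 to 120 N. Pads are 22 mm wide; open, the fingers measure 114 mm over their backs; the gripper's body (76 mm by 85 mm) begins 54 mm behind the grasp point. The pads swing forward as they close: fully open they stand 13 mm farther back than shut.
Start: joints at [-1.24, 0.521, -0.036, 1.599, 0.021, 1.021, -0.113], TCP at [0.244, 0.575, 0.231] pointing down, gripper open.
Joint ranges: [-2.91, 2.91], [-0.3, 2.13], [-1.5, 1.42], [0.17, 2.43], [-1.26, 4.41], [0.16, 1.93], [-2.52, 2.52]. Speed limits (rad/s): [1.89, 1.89, 2.39, 2.39, 3.01, 3.01, 3.01].

INTERFACE

Orientations are given as [roll, pitch, yaw] about the fixed x, y, z axes, in that order (R = Rz(yaw) Ry(pitch) Rx(roll)).
In Python, from workcell import telemetry, imaging, ticket gives the robot as it stands.
- The arm moves only by the tool carry_out, never from a script. Its argument "series" is a list of rows, each a list of 7 numbers: the shift along the tool's x, y, z in m, then the turn, a rotation vector about the tool's x, y, z in rad, then the closure in counts, from 0 (fully open) to 255 (shut). In form: [[tx, ty, tz, ax, ay, az, jaw], ...]. A call has 1 to 10 rows; each row is the pose to reach, as a shift and turn from the pose commanded when the call began, along the tool's axes at that moment; what a row does not reach only later rows make up. A row lasts 1/8 s, in which the tool goes at most 62.5 mm and 10.7 degrees, less where a joint would pass 70% of its speed; a pose out of reach is approached as far as the arm can. A call with a gripper value outside its range is refused whole. The fingers move at their own pace and stop on an object; "force" is the grip in N (left out, the last holds). Time passes only in rows, so rows that repeat a pose let the fingers close. It gives the time, the measured TCP pose, the force and the opening at its end, in the units of the state.
- telemetry.observe(): the state, without advancing time (a new reading comes with each control period).
- imaging.grab_frame(name): name is "side" or "top"; returns (picture, depth): 420x560x3 uint8, blue, green, red; 420x560 float32, m along the optical axis (not along the pixel's ray), 0 where there is no reading.
- imaging.camera_info(name): a dict with "mtx" (3x3 intrinsics, pixels), "extrinsics" (4x4, takes a point from camera to world coordinates). Camera axes: x right, y down, z forward; pixel columns grow to the right and rows downward; lengths in m; the calibration is good to about 2 mm. A picture is of the moment at which its call begins. camera_info takes no time and is no camera call.
- ticket.job_done(): hands the job in, once; it reports no verdict.
The state is a dict: "clock": time; "qpos": joint angles; "qd": joint speeds; "joint_efforts": joint torques, N m; "position": TCP position; "tool_rot": TCP orientation; "force": force on the tool from outside, world axes, zero at the start; "moment": the same for the moment, N m; "grip_width": finger opening in m.
Only numpy, scipy, OpenCV 4.12 (cv2) and the standard library are available. Lean on these libraries where they do the work, as an engineer would, in place of code of your own. Each camera call takes 0.05 s, during which the arm holds its last target.

## Working session

There is one attempt and no reset: what is moved stays moved. The work goes in short steps, Python scripts to look and compute and a tool call to move; the robot and the scene stay as the last step left them, time stands still between calls to the robot, and variables do not carry over. Pictures are saved under pics/ and viewed, and the job is handed in when it is done.

Besides the shell and the picture viewer there is one more tool, called after "Request:" by a JSON object that holds its "fn" and its "kwargs". carry_out: Moves the arm, as the interface text tells. Its arguments: {"type":"object","properties":{"series":{"type":"array"},"force":{"type":"number"}},"required":["series"]}

```bash
ls; mkdir -p pics
python3 - <<'E'
from workcell import telemetry, imaging
import cv2,numpy as np
print(telemetry.observe())
for n in("side","top"):
    p,d=imaging.grab_frame(n); cv2.imwrite(f"pics/{n}0.png",p); np.savez(f"{n}0.npz",p=p,d=d)
    i=imaging.camera_info(n); print(n,np.round(i["mtx"],1).tolist(),np.round(i["extrinsics"],3).tolist())
E
```

```text
pics
{'clock': 0.0, 'qpos': array([-1.24017735,  0.52201801, -0.03632793,  1.59997834,  0.02118853,
        1.0211277 , -0.11278387]), 'qd': array([-7.77004639e-04,  3.71167481e-04,  8.52827799e-04,  2.68655470e-05,
        6.19697417e-04, -1.65033446e-04, -9.63363965e-05]), 'joint_efforts': array([ 2.63065354e-03, -9.27129507e+01,  1.98114239e+00, -3.69923794e+01,
        1.78472127e-02,  8.44855414e-03, -5.12540146e-05]), 'position': array([0.24375819, 0.5751427 , 0.23073387]), 'tool_rot': array([-3.14044811e+00,  7.24011726e-05,  2.74077380e+00]), 'force': array([-0.09599621,  0.04057445,  0.25220518]), 'moment': array([-0.03551332,  0.02327953, -0.01675025]), 'grip_width': 0.08541363692352047}
side [[381.3, 0.0, 276.2], [0.0, 381.3, 215.0], [0.0, 0.0, 1.0]] [[0.822, -0.29, 0.49, -0.013], [-0.569, -0.448, 0.69, -0.747], [0.02, -0.846, -0.533, 0.672], [0.0, 0.0, 0.0, 1.0]]
top [[387.3, 0.0, 282.4], [0.0, 387.3, 209.8], [0.0, 0.0, 1.0]] [[-0.019, -0.988, 0.156, 0.393], [-1.0, 0.018, -0.008, 0.008], [0.005, -0.156, -0.988, 1.046], [0.0, 0.0, 0.0, 1.0]]
```

View pics/side0.png

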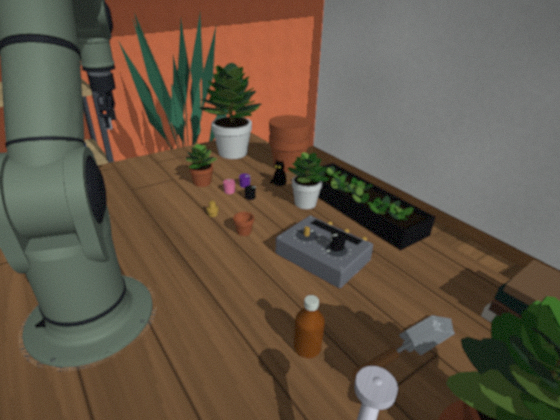

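View pics/top0.png

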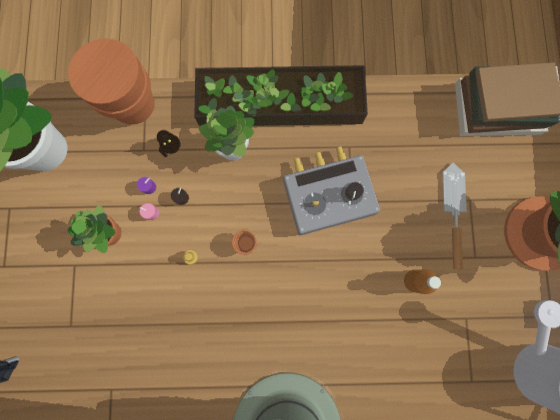

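```bash
cat > h.py <<'E'
import numpy as np,cv2
from workcell import telemetry, imaging
def load(f):
    z=np.load(f); return z['p'],z['d']
def w(n,u,v,d):
    i=imaging.camera_info(n);K=np.array(i["mtx"]);T=np.array(i["extrinsics"])
    u,v,d=map(np.asarray,(u,v,d))
    c=np.stack([(u-K[0,2])/K[0,0]*d,(v-K[1,2])/K[1,1]*d,d],-1)
    return c@T[:3,:3].T+T[:3,3]
def proj(n,P):
    i=imaging.camera_info(n);K=np.array(i["mtx"]);T=np.linalg.inv(np.array(i["extrinsics"]))
    c=np.atleast_2d(P)@T[:3,:3].T+T[:3,3]; q=c@K.T; return q[:,:2]/q[:,2:]
def ray(n,u,v,z):
    a=w(n,u,v,0.5);b=w(n,u,v,1.0); t=(z-a[...,2])/(b[...,2]-a[...,2]); return a+t[...,None]*(b-a) if np.ndim(t) else a+t*(b-a)
E
python3 - <<'E'
from h import *
p,d=load("top0.npz")
cv2.imwrite("pics/tz1.png",np.hstack([cv2.resize(p[165:225,130:210],(480,360),interpolation=cv2.INTER_CUBIC)]))
cv2.imwrite("pics/tz2.png",cv2.resize(p[145:240,275:385],(770,665)[0:2],interpolation=cv2.INTER_CUBIC)[:600])
P=w("top",*np.meshgrid(np.arange(560),np.arange(420)),d)
print("knob d"); print(np.round(P[186:206:1,172:190:1,2]*1000).astype(int))
s,ds=load("side0.npz")
cv2.imwrite("pics/sz1.png",cv2.resize(s[165:225,200:300],(800,480),interpolation=cv2.INTER_CUBIC))
cv2.imwrite("pics/sz2.png",cv2.resize(s[205:290,270:380],(770,595),interpolation=cv2.INTER_CUBIC))
E
```

```text
knob d
[[-2 -1  0  1 -1 -1  1  3  2  0  1 -3 -1  4 -1  3 -1 -2]
 [ 1 -2  0 -1 -3 -1  3 -2 35 -4  1 -1 -1  2  3  0  0  1]
 [ 2 -1 -2 42 38 36 41 41 43 40  1  0  0  1  1  0 -1  0]
 [ 0  2 39 41 41 40 40 42 41 42 39 39 -3  1  1  0 -1  2]
 [38 39 43 37 42 37 41 43 38 40 39 37 41 -2  0  0  0 -2]
 [40 41 40 42 41 40 42 41 41 39 39 39 40 34 -1  0 -3  3]
 [41 42 41 41 42 40 41 39 38 39 39 42 42 38 24  0 -2  3]
 [40 40 39 42 40 40 40 43 38 41 38 41 38 39 29 10 -1 -1]
 [41 41 41 41 37 41 40 40 42 43 43 41 33 40 35 20  1 -1]
 [39 41 38 38 42 37 41 40 40 39 38 39 38 39 29 23  7  2]
 [41 39 41 40 41 41 42 38 39 39 43 40 39 38 32 24  8  1]
 [40 39 40 41 40 41 41 41 38 41 40 40 43 41 29 22  9 -2]
 [42 39 40 39 37 38 39 42 38 40 40 39 40 36 27 16  3  4]
 [40 41 39 42 38 39 41 38 42 41 40 38 40 34 24 15  5 -1]
 [-1 41 41 40 40 42 41 37 43 38 40 38 32 26 18 11  3  1]
 [ 2 -2 42 40 42 42 41 41 39 40 39 31 24 21 14  3 -1 -1]
 [ 3 -2  1 -2 39 41 39 36 35 34 30 24 17  9  2  0 -2  0]
 [-1 -1  0  0 -1  2 27 25 25 20 20 11 10  2  2  4  1  1]
 [ 0  3  1  2  1  0  0 -2  3  8  0  2  2  4 -1 -3  1  1]
 [-1  1 -1  2  2  1 -2  2  2  0  2 -2  2  3 -3  1 -3  2]]
```

View pics/tz1.png

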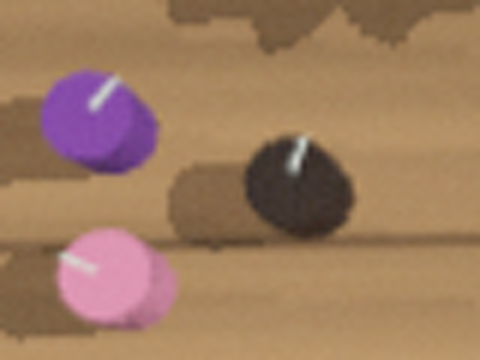

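View pics/tz2.png

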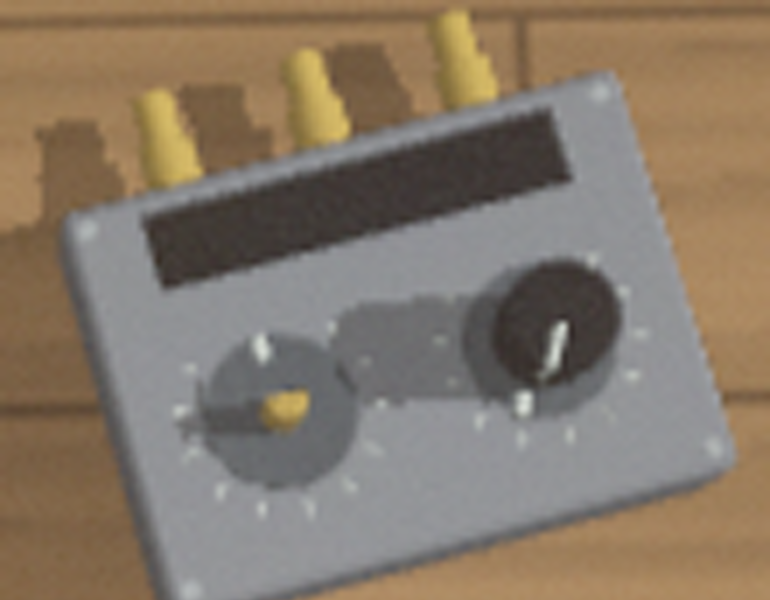

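View pics/sz1.png

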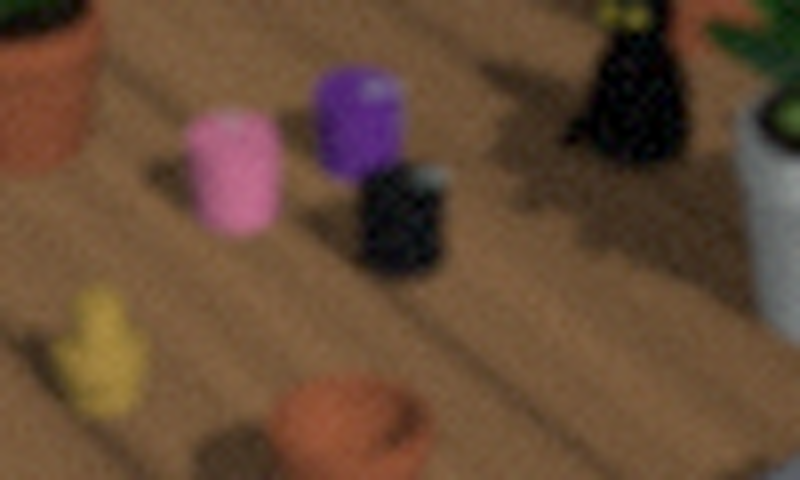

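View pics/sz2.png

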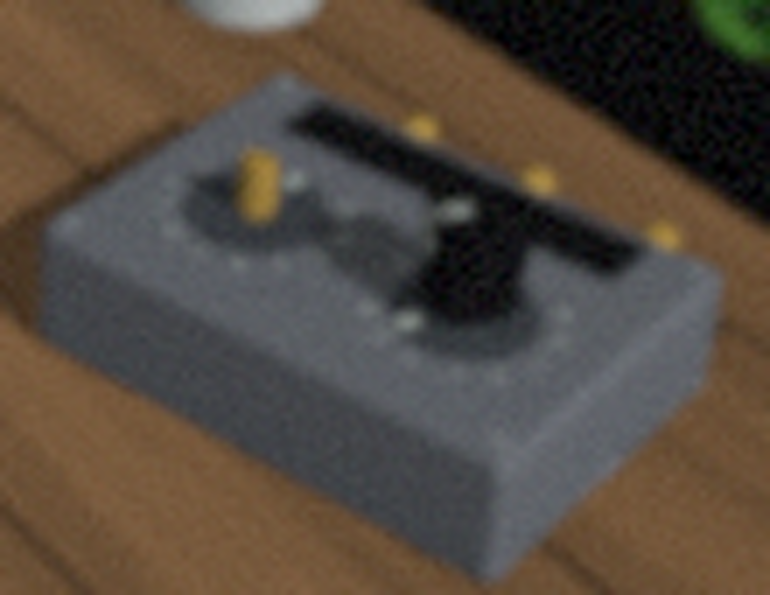

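Run:
```python
from h import *
p,d=load("top0.npz")
U,V=np.meshgrid(np.arange(560),np.arange(420))
P=w("top",U,V,d)
# knob top
m=(P[...,2]>.034)&(abs(U-180)<14)&(abs(V-196)<14)
q=ray("top",U[m].astype(float),V[m].astype(float),.04)
(c,r)=cv2.minEnclosingCircle((q[:,:2]*1000).astype(np.float32)); print("knob mean",q.mean(0),m.sum(),"circ",c,r, "area r", P[m].mean(0))
# white line
hsv=cv2.cvtColor(p,cv2.COLOR_BGR2HSV); g=p.min(2).astype(float)
def line(mask,z,wt):
    a=ray("top",U[mask].astype(float),V[mask].astype(float),z)[:,:2]; W=wt[mask]; c=(a*W[:,None]).sum(0)/W.sum()
    C=np.cov((a-c).T,aweights=W); e,v=np.linalg.eigh(C); return c,v[:,1],np.sqrt(e)
print(p[186:197,175:186].min(2))
mk=m&(g>75); 
mk2=(abs(U-180)<6)&(V>=186)&(V<196)&(g>100)&(hsv[...,1]<60)
for k in (mk,mk2):
    c2,v2,e2=line(k,.04,g); print("line",k.sum(),c2,np.arctan2(v2[1],v2[0]),e2,"dir from c",np.arctan2(*(c2-q.mean(0)[:2])[::-1]))
# controller
m=(abs(P[...,2]-.06)<.006)&(abs(U-331)<60)&(abs(V-194)<60)&(hsv[...,1]<70)
q=ray("top",U[m].astype(float),V[m].astype(float),.06)[:,:2]
R=cv2.minAreaRect((q*1000).astype(np.float32)); print("ctrl",R, m.sum())
print(cv2.boxPoints(R), P[m][:,2].mean())
# tab, gray print
print(p[190:200,306:320].min(2))
yel=(hsv[...,0]>12)&(hsv[...,0]<32)&(hsv[...,1]>120)&(abs(U-316)<8)&(abs(V-203)<7)
print("shaft",U[yel].mean(),V[yel].mean(),yel.sum()); 
for y,x in zip(V[yel],U[yel]): print(x,y,np.round(P[y,x]*1000,0),p[y,x])
print(proj("top",[[0,0,0]]))
```

```text
Traceback (most recent call last):
  File "h.py", line 14, in ray
    a=w(n,u,v,0.5);b=w(n,u,v,1.0); t=(z-a[...,2])/(b[...,2]-a[...,2]); return a+t[...,None]*(b-a) if np.ndim(t) else a+t*(b-a)
  File "h.py", line 8, in w
    c=np.stack([(u-K[0,2])/K[0,0]*d,(v-K[1,2])/K[1,1]*d,d],-1)
ValueError: all input arrays must have the same shape
```

```bash
sed -i 's/u,v,d=map(np.asarray,(u,v,d))/u,v,d=np.broadcast_arrays(u,v,d)/' h.py
cat > m.py <<'E'
from h import *
p,d=load("top0.npz")
U,V=np.meshgrid(np.arange(560),np.arange(420))
P=w("top",U,V,d)
# knob top
m=(P[...,2]>.034)&(abs(U-180)<14)&(abs(V-196)<14)
q=ray("top",U[m].astype(float),V[m].astype(float),.04)
(c,r)=cv2.minEnclosingCircle((q[:,:2]*1000).astype(np.float32)); print("knob mean",q.mean(0),m.sum(),"circ",c,r, "area r", P[m].mean(0))
# white line
hsv=cv2.cvtColor(p,cv2.COLOR_BGR2HSV); g=p.min(2).astype(float)
def line(mask,z,wt):
    a=ray("top",U[mask].astype(float),V[mask].astype(float),z)[:,:2]; W=wt[mask]; c=(a*W[:,None]).sum(0)/W.sum()
    C=np.cov((a-c).T,aweights=W); e,v=np.linalg.eigh(C); return c,v[:,1],np.sqrt(e)
print(p[186:197,175:186].min(2))
mk=m&(g>75); 
mk2=(abs(U-180)<6)&(V>=186)&(V<196)&(g>100)&(hsv[...,1]<60)
for k in (mk,mk2):
    c2,v2,e2=line(k,.04,g); print("line",k.sum(),c2,np.arctan2(v2[1],v2[0]),e2,"dir from c",np.arctan2(*(c2-q.mean(0)[:2])[::-1]))
# controller
m=(abs(P[...,2]-.06)<.006)&(abs(U-331)<60)&(abs(V-194)<60)&(hsv[...,1]<70)
q=ray("top",U[m].astype(float),V[m].astype(float),.06)[:,:2]
R=cv2.minAreaRect((q*1000).astype(np.float32)); print("ctrl",R, m.sum())
print(cv2.boxPoints(R), P[m][:,2].mean())
# tab, gray print
print(p[190:200,306:320].min(2))
yel=(hsv[...,0]>12)&(hsv[...,0]<32)&(hsv[...,1]>120)&(abs(U-316)<8)&(abs(V-203)<7)
print("shaft",U[yel].mean(),V[yel].mean(),yel.sum()); 
for y,x in zip(V[yel],U[yel]): print(x,y,np.round(P[y,x]*1000,0),p[y,x])
print(proj("top",[[0,0,0]]))
E
python3 m.py
```

```text
knob mean [0.59739579 0.2747462  0.04      ] 192 circ (587.5782470703125, 273.4604187011719) 32.9119987487793 area r [0.59424769 0.27051042 0.0556704 ]
[[102 103 101 105 101 104 102 104 102 100 104]
 [104  93  83  82  92 121 124 105 103 105 101]
 [ 78  58  55  64 120 189 103  87 102 100  99]
 [ 53  48  49  53 118 182  64  56  77  98  96]
 [ 52  48  48  88 166 140  47  48  49  70  88]
 [ 48  46  56 124 196  84  49  44  45  52  68]
 [ 49  45  75 143 181  52  43  39  43  47  53]
 [ 51  47  64 113 122  47  48  47  46  45  46]
 [ 45  48  51  64  65  37  49  50  44  47  53]
 [ 44  49  52  51  45  48  48  47  47  43  45]
 [ 50  50  45  48  41  51  49  47  45  49  45]]
line 21 [0.60868144 0.27298131] -2.6548987346232864 [0.00644924 0.01132908] dir from c -0.1551275020692064
line 12 [0.60922725 0.2723562 ] 2.8759517036611886 [0.00142776 0.00483038] dir from c -0.19932195516493226
ctrl ((590.5009155273438, -127.76398468017578), (159.1889190673828, 218.84652709960938), 14.277256965637207) 4698
[[ 486.3795     -41.349533 ]
 [ 540.35016   -253.4367   ]
 [ 694.6223    -214.17844  ]
 [ 640.6517    
[... 859 characters left out ...]
68 196]
316 202 [563. -85.  88.] [ 94 166 193]
317 202 [562. -87.  91.] [ 94 169 196]
318 202 [562. -89.  91.] [101 171 197]
313 203 [561. -77.  84.] [ 68 120 142]
314 203 [561. -80.  85.] [ 92 159 185]
315 203 [560. -82.  89.] [ 94 166 193]
316 203 [560. -85.  87.] [ 89 163 190]
317 203 [561. -87.  86.] [ 99 174 199]
313 204 [560. -78.  76.] [ 65 107 126]
314 204 [558. -80.  85.] [ 74 125 148]
315 204 [558. -82.  87.] [ 85 144 169]
316 204 [558. -85.  87.] [ 82 142 167]
317 204 [558. -87.  89.] [ 82 139 161]
313 205 [559. -79.  68.] [ 58  98 116]
314 205 [557. -80.  77.] [ 61  99 118]
315 205 [557. -83.  80.] [ 67 109 130]
316 205 [557. -86.  75.] [ 69 112 134]
[[286.50798523 429.54401309]]
```

```bash
cat > m2.py <<'E'
from h import *
from scipy.optimize import least_squares
p,d=load("top0.npz")
U,V=np.meshgrid(np.arange(560),np.arange(420)); P=w("top",U,V,d); g=p.min(2).astype(float)
hsv=cv2.cvtColor(p,cv2.COLOR_BGR2HSV)
m=(P[...,2]>.033)&(P[...,2]<.046)&(abs(U-179)<12)&(V>186)&(V<206)
n,l,st,ce=cv2.connectedComponentsWithStats(m.astype(np.uint8)); print(st,ce)
q=ray("top",U[m].astype(float),V[m].astype(float),.04)
c,r=cv2.minEnclosingCircle((q[:,:2]*1000).astype(np.float32)); kc=q.mean(0)[:2]
print("knob",kc,c,r,np.sqrt(m.sum()*(0.998/387)**2/np.pi))
k=m&(g>80)|((abs(U-180)<4)&(V>=187)&(V<195)&(g>110)&(hsv[...,1]<80))
W=np.clip(g[k]-48,0,None); a=ray("top",U[k].astype(float),V[k].astype(float),.04)[:,:2]; c2=(a*W[:,None]).sum(0)/W.sum()
e,v=np.linalg.eigh(np.cov((a-c2).T,aweights=W)); v=v[:,1]*np.sign(v[0,1])
print("line",k.sum(),c2,"ang",np.arctan2(v[1],v[0]),np.sqrt(e),"from centre",np.arctan2(*(c2-kc)[::-1]), np.linalg.norm(c2-kc))
# tab
t=(abs(U-312)<3)&(V>=192)&(V<=196)&(g>122)&~((V<=192)&(U!=312))
W=g[t]-104; a=ray("top",U[t].astype(float),V[t].astype(float),.062)[:,:2]; tc=(a*W[:,None]).sum(0)/W.sum()
print("tab",tc)
# disc: dark region
dk=(g<118)&(abs(U-315)<16)&(abs(V-204)<14)&(hsv[...,1]<60)
n,l,st,ce=cv2.connectedComponentsWithStats(dk.astype(np.uint8)); 
D=ray("top",U[dk].astype(float),V[dk].astype(float),.062)[:,:2]*1000
print("disc",cv2.minEnclosingCircle(D.astype(np.float32)))
for s in ([.5636,-.083],):
    s=np.array(s); x=tc-s; print(np.linalg.norm(x),np.arctan2(x[1],x[0]))
print("purple",ray("top",145.,183.,.04),"pink",ray("top",148.,211.,.04),"cat",ray("top",168.,142.,.06))
print(ray("top",190,257,.02),ray("top",244,242,.05),ray("top",228,133,.15))
E
python3 m2.py
```

```text
[[     0      0    560    420 235009]
 [   171    187     16     16    191]] [[279.58235642 209.51192082]
 [178.16753927 194.83246073]]
knob [0.59737817 0.27448162] (598.1542358398438, 273.7331848144531) 21.411806106567383 0.020107650295763703
line 16 [0.6100277  0.27199062] ang -0.2975379651895036 [0.00157674 0.00507619] from centre -0.1944365002227434 0.012892475007347928
tab [ 0.58849968 -0.07710799]
disc ((575.4854736328125, -86.26386260986328), 43.27534484863281)
0.025587304031744272 0.23235613397926405
purple [0.63098941 0.36311004 0.04      ] pink [0.55556175 0.35255148 0.04      ] cat [0.73636731 0.29928828 0.06      ]
[0.43426927 0.2449533  0.02      ] [0.46870857 0.10017457 0.05      ] [0.72518196 0.12858505 0.15      ]
```

```bash
cat > m3.py <<'E'
from h import *
from scipy.optimize import least_squares
p,d=load("top0.npz"); g=p.mean(2).astype(float)
S=8
def grid(u0,u1,v0,v1,z):
    u=np.arange(u0,u1,1/S)+.5/S-.5; v=np.arange(v0,v1,1/S)+.5/S-.5
    X=ray("top",*np.meshgrid(u,v),z)[...,:2]; return X
def ds(a): return cv2.GaussianBlur(cv2.resize(a,None,fx=1/S,fy=1/S,interpolation=cv2.INTER_AREA),(0,0),.45)
sg=lambda x:1/(1+np.exp(-np.clip(x/.0002,-50,50)))
# knob
b=(172,185,186,197); X=grid(*b,.04); T=g[b[2]:b[3],b[0]:b[1]]
def mod(q):
    cx,cy,th,wd,r0,r1,W,K,B=q
    dx,dy=X[...,0]-cx,X[...,1]-cy; r=np.hypot(dx,dy); a=dx*np.cos(th)+dy*np.sin(th); t=-dx*np.sin(th)+dy*np.cos(th)
    disc=sg(.02-r); ln=sg(wd-abs(t))*sg(a-r0)*sg(r1-a)
    return ds(np.where(True,(B*(1-disc)+K*disc)*(1-ln)+W*ln,0))
f=lambda q:(mod(q)-T).ravel()
for th in(-.3,-.15,-.4):
    s=least_squares(f,[.5977,.2745,th,.0015,.004,.02,210,50,115],x_scale=[.001,.001,.1,.0005,.002,.001,20,5,10],diff_step=1e-3,bounds=([.59,.27,-1,.001,0,.015,150,20,80],[.605,.28,.5,.004,.012,.022,255,70,140]))
    print(np.round(s.x,4),s.cost)
# controller disc + tab
b=(301,330,188,218); X2=grid(*b,.062); T2=g[b[2]:b[3],b[0]:b[1]]
import sys
b=(300,329,191,217)
E
python3 m3.py
python3 - <<'E'
from h import *
p,d=load("top0.npz")
print(p[190:218,299:332].mean(2).astype(int))
E
```

```text
[ 5.978000e-01  2.755000e-01 -2.911000e-01  2.000000e-03  4.400000e-03
  2.060000e-02  2.114459e+02  5.526760e+01  1.399997e+02] 2829.108257040343
[ 5.978000e-01  2.755000e-01 -2.911000e-01  2.000000e-03  4.400000e-03
  2.060000e-02  2.114339e+02  5.526700e+01  1.399996e+02] 2829.1070849032344
[ 5.978000e-01  2.755000e-01 -2.911000e-01  2.000000e-03  4.400000e-03
  2.060000e-02  2.113857e+02  5.526820e+01  1.400000e+02] 2829.1998154357034
[[146 144 146 147 148 149 146 147 148 147 148 145 147 147 147 146 145 146
  148 148 145 147 148 142 122 111 109 111 108 109 110 107 110]
 [147 147 146 146 147 148 146 147 148 146 147 148 147 147 145 149 149 149
  148 144 149 147 154 170 118 109 111 109 110 109 111 109 110]
 [146 146 146 148 146 147 148 146 149 148 146 148 151 161 134 132 133 138
  141 147 147 147 148 150 114 108 109 112 110 110 110 108 110]
 [148 148 150 147 148 149 145 147 146 148 144 128 170 198 112 112 111 117
  118 120 128 140 143 115 109 109 109 110 110 110 109 110 109]
 [144 148 148 148 147 146 146 147 145 130 120 117 177 208 152 106 104 103
  103 103 108 117 132 110 109 112 1
[... 2479 characters left out ...]
0 150 152 151]
 [148 149 149 146 150 150 148 147 148 138 119 107 109 110 106 104 106 106
  108 104 105 126 141 146 151 163 150 147 148 149 150 148 151]
 [147 149 149 149 150 148 153 176 162 146 144 137 141 129 101 100 108 122
  122 119 140 145 150 149 151 166 175 149 149 148 150 148 150]
 [150 149 148 148 150 147 155 182 152 148 149 151 150 145 137 139 142 144
  145 142 148 149 148 150 149 155 158 150 149 147 149 150 150]
 [146 147 149 149 149 148 152 162 148 147 149 149 151 160 148 148 151 148
  150 164 163 150 148 149 149 148 150 149 149 151 152 150 149]
 [149 148 149 147 149 149 149 147 149 151 150 147 158 190 148 148 150 150
  149 159 178 150 149 150 147 148 148 151 150 151 149 150 149]]
```

```bash
cat > m4.py <<'E'
exec(open('m3.py').read().split("# knob")[0])
b=(299,332,189,217); X=grid(*b,.062); T=g[b[2]:b[3],b[0]:b[1]]
U,V=np.meshgrid(np.arange(b[0],b[1]),np.arange(b[2],b[3]))
mask=~((U>=320)&(V<=203)); mask&=~((abs(U-315)<6)&(abs(V-204)<6)); mask&=~((U<320)&(abs(V-204.5)<4)) 
def mod(q):
    cx,cy,th,wd,r0,r1,W,K,B=q
    dx,dy=X[...,0]-cx,X[...,1]-cy; r=np.hypot(dx,dy); a=dx*np.cos(th)+dy*np.sin(th); t=-dx*np.sin(th)+dy*np.cos(th)
    disc=sg(.029-r); ln=sg(wd-abs(t))*sg(a-r0)*sg(r1-a)
    return ds((B*(1-disc)+K*disc)*(1-ln)+W*ln)
f=lambda q:(mod(q)-T)[mask].ravel()
for th in(.2,.3,.1):
    s=least_squares(f,[.5636,-.083,th,.002,.02,.03,210,105,148],x_scale=[.001,.001,.1,.0005,.002,.001,20,5,10],diff_step=1e-3,loss='soft_l1',f_scale=8)
    print(np.round(s.x,4),s.cost)
# shaft tip: brass mask at z .088
X=ray("top",*np.meshgrid(np.arange(560),np.arange(420)),.088)
p=p.astype(int); br=(p[...,2]-p[...,0])
u,v=np.arange(309,323),np.arange(198,209)
print(br[198:209,309:323])
E
python3 m4.py
```

```text
[ 5.640000e-01 -8.320000e-02  2.446000e-01  2.400000e-03  2.020000e-02
  2.880000e-02  2.226083e+02  1.056049e+02  1.489523e+02] 4163.286195008846
[ 5.640000e-01 -8.320000e-02  2.446000e-01  2.400000e-03  2.020000e-02
  2.880000e-02  2.226473e+02  1.056053e+02  1.489525e+02] 4163.297344291661
[ 5.6380000e-01 -8.3200000e-02  7.4574000e+00  7.0000000e-02
  2.5800000e-02  6.1000000e-03 -3.3017445e+03  1.0637060e+02
  1.4900940e+02] 8587.291755503968
[[ -4  -7  -3  -7  -4  -4  -3  -5  -4  -5  -3  -5  -4  -5]
 [ -4  -5  -3  -5  -3  -3  -4  -4  -6  -8  -5  -5  -4  -5]
 [ -3  -4  -3  -4  -6  -3  -4   0  20  25  -4  -4  -3  -4]
 [ -4  -3  -6   2  34  47  84  88  89  87  10  -7  -7  -4]
 [ -3   1   1  20  75  92 100  99 102  96  14  -6  -5  -5]
 [  0   2   7  41  74  93  99 101 100  74  -1  -5  -7  -4]
 [  2   0   6  39  61  74  84  85  79  33  -4  -5  -6  -5]
 [  2   3   4  19  58  57  63  65  41   2  -5  -3  -3  -5]
 [  1   2   1   4  18  24  33  31   5  -3  -4  -6  -4  -7]
 [ -4   0  -4  -4  -4  -2   4   0  -5  -3  -2  -4  -4  -5]
 [ -7  -4  -5  -5  -5  -4  -5  -5  -5  -3  -4  -5  -3  -4]]
```

```bash
cat >> h.py <<'E'
from scipy.spatial.transform import Rotation as Ro
def goto(xyz,jaw):
    "tool-frame delta to world TCP xyz, tool down, jaw(y) axis at world angle jaw"
    s=telemetry.observe(); R=Ro.from_euler('xyz',s['tool_rot']).as_matrix()
    T=(Ro.from_euler('z',jaw+np.pi/2)*Ro.from_euler('x',np.pi)).as_matrix()
    rv=Ro.from_matrix(R.T@T).as_rotvec()
    print("t",round(float(s['clock']),2),"pos",np.round(s['position'],4),"jawang",round(float(np.arctan2(R[1,1],R[0,1])),4),"F",np.round(s['force'],1),"M",np.round(s['moment'],2),"w",round(float(s['grip_width']),4))
    print("delta",np.round(R.T@(np.array(xyz)-s['position']),4),"rv",np.round(rv,4))
    return s
E
python3 -c "
from h import *
goto([.5978,.275,.2],.67)"
```

```text
t 0.1 pos [0.2438 0.5752 0.2308] jawang 1.1699 F [-0.2 -0.5  0.6] M [-0.03 -0.    0.04] w 0.0852
delta [-0.4431 -0.1382  0.031 ] rv [-9.000e-04  3.000e-04  4.999e-01]
```

Request:
{"fn": "carry_out", "kwargs": {"series": [[-0.443,-0.138,0.031,-0.001,0,0.5,40],[-0.443,-0.138,0.031,-0.001,0,0.5,40],[-0.443,-0.138,0.031,-0.001,0,0.5,40],[-0.443,-0.138,0.031,-0.001,0,0.5,40],[-0.443,-0.138,0.031,-0.001,0,0.5,40],[-0.443,-0.138,0.031,-0.001,0,0.5,40],[-0.443,-0.138,0.031,-0.001,0,0.5,40],[-0.443,-0.138,0.031,-0.001,0,0.5,40],[-0.443,-0.138,0.031,-0.001,0,0.5,40],[-0.443,-0.138,0.031,-0.001,0,0.5,40]], "force": 20}}

```text
clock: 1.35
position: [0.5972, 0.2762, 0.2]
tool_rot: [3.141, -0.001, 2.241]
force: [0.4, 0.4, 0.9]
grip_width: 0.0724
```

```bash
python3 -c "
from h import *
goto([.5978,.275,.014],.67)"
```

```text
t 1.35 pos [0.5972 0.2762 0.2   ] jawang 0.6706 F [0.4 0.4 0.9] M [ 0.03  0.03 -0.01] w 0.0724
delta [-0.0015 -0.0004  0.186 ] rv [ 0.0004 -0.0009  0.0006]
```

Request:
{"fn": "carry_out", "kwargs": {"series": [[0,0,0.06,0,0,0,40],[0,0,0.11,0,0,0,40],[0,0,0.15,0,0,0,40],[0,0,0.175,0,0,0,40],[0,0,0.186,0,0,0,40],[0,0,0.186,0,0,0,40]]}}

```text
clock: 2.1
position: [0.5975, 0.2763, 0.0143]
tool_rot: [3.141, -0.001, 2.242]
force: [0.1, 0.7, 0.6]
grip_width: 0.072
```

```bash
python3 -c "
from h import *
goto([.5978,.275,.014],.67)
for n in ('side','top'):
    p,d=imaging.grab_frame(n); np.savez(n+'1.npz',p=p,d=d)
    b=(slice(150,230),slice(190,300)) if n=='side' else (slice(150,230),slice(125,235))
    cv2.imwrite(f'pics/{n}1.png',cv2.resize(p[b],(770,560),interpolation=cv2.INTER_CUBIC))
"
```

```text
t 2.1 pos [0.5975 0.2763 0.0143] jawang 0.6709 F [0.1 0.7 0.6] M [-0.01  0.    0.02] w 0.072
delta [-0.0012 -0.0006  0.0003] rv [ 0.0006 -0.0005  0.0009]
```

View pics/side1.png

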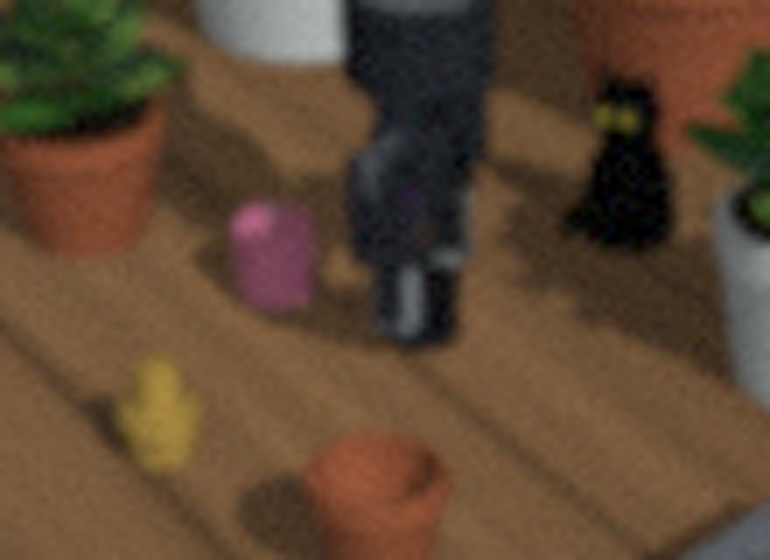

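The side picture shows the fingers straddling the black knob (around px 249,190), with the pink knob clear at about (228,187). Next is a centring squeeze.

Request:
{"fn": "carry_out", "kwargs": {"series": [[0,0,0,0,0,0,255],[0,0,0,0,0,0,255],[0,0,0,0,0,0,255],[0,0,0,0,0,0,255],[0,0,0,0,0,0,255]], "force": 20}}

```text
clock: 2.82
position: [0.5984, 0.2759, 0.0152]
tool_rot: [3.14, -0.0, 2.241]
force: [-1.4, 0.1, 7.9]
grip_width: 0.0394
```

```bash
python3 -c "
from h import *
goto([.5978,.275,.014],.67)"
```

```text
t 2.83 pos [0.5984 0.2759 0.0152] jawang 0.6699 F [-1.4  0.1  7.9] M [-0.12  0.38 -0.01] w 0.0394
delta [-0.0004 -0.001   0.0012] rv [ 0.002  -0.0002 -0.0001]
```

Request:
{"fn": "carry_out", "kwargs": {"series": [[0,0,0,0,0,0,40],[0,0,0,0,0,0,40],[0,0,0,0,0,0.18,40],[0,0,0,0,0,0.36,40],[0,0,0,0,0,0.54,40],[0,0,0,0,0,0.72,40],[0,0,0,0,0,0.9,40],[0,0,0,0,0,1.08,40],[0,0,0,0,0,1.26,40],[0,0,0,0,0,1.44,40]]}}

```text
clock: 4.08
position: [0.598, 0.2758, 0.0143]
tool_rot: [-3.141, -0.001, 0.795]
force: [-0.9, 0.7, -0.1]
grip_width: 0.0721
```

Request:
{"fn": "carry_out", "kwargs": {"series": [[0,0,0,0,0,0.13,40],[0,0,0,0,0,0.13,40],[0,0,0,0,0,0.13,40]]}}

```text
clock: 4.45
position: [0.598, 0.2757, 0.0143]
tool_rot: [-3.141, -0.001, 0.674]
force: [1.2, 0.1, 0.3]
grip_width: 0.0721
```

```bash
python3 -c "
from h import *
goto([.5978,.275,.014],-.9)
p,d=imaging.grab_frame('top'); np.savez('top2.npz',p=p,d=d)
cv2.imwrite('pics/top2.png',cv2.resize(p[150:230,125:235],(770,560),interpolation=cv2.INTER_CUBIC))
"
```

```text
t 4.45 pos [0.598  0.2757 0.0143] jawang -0.8968 F [1.2 0.1 0.3] M [ 0.03 -0.01 -0.01] w 0.0721
delta [-0.0006  0.0005  0.0003] rv [-0.0003 -0.0009  0.0032]
```

View pics/top2.png

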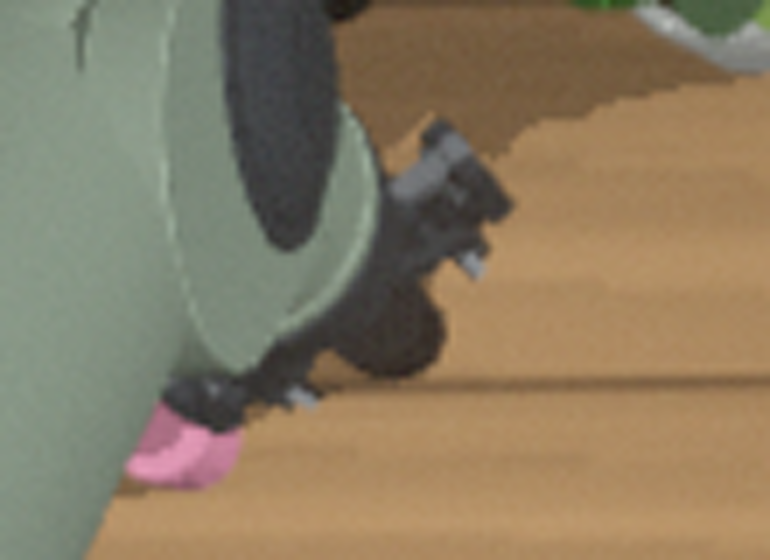

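The top picture shows both finger tips (near px 192,187 and 168,206) on either side of the knob, with the pink one not touched. I'll close for the real grasp.

Request:
{"fn": "carry_out", "kwargs": {"series": [[0,0,0,0,0,0,255],[0,0,0,0,0,0,255],[0,0,0,0,0,0,255],[0,0,0,0,0,0,255],[0,0,0,0,0,0,255],[0,0,0,0,0,0,255]], "force": 40}}

```text
clock: 5.25
position: [0.5981, 0.2756, 0.0146]
tool_rot: [-3.141, -0.001, 0.671]
force: [-1.5, -1.0, 6.1]
grip_width: 0.0385
```

```bash
python3 -c "
from h import *
goto([.5978,.275,.014],-.9)"
```

```text
t 5.25 pos [0.5981 0.2756 0.0146] jawang -0.8998 F [-1.5 -1.   6.1] M [-0.1   0.37  0.04] w 0.0385
delta [-0.0006  0.0003  0.0006] rv [-0.0003 -0.0011  0.0002]
```

```bash
python3 -c "
from h import *
goto([.5641,-.0826,.17],-.364)"
```

```text
t 5.25 pos [0.5981 0.2756 0.0146] jawang -0.8998 F [-1.5 -1.   6.1] M [-0.1   0.37  0.04] w 0.0385
delta [-0.2492  0.2594 -0.1558] rv [ 0.     -0.0012 -0.5358]
```

Request:
{"fn": "carry_out", "kwargs": {"series": [[0,0,-0.05,0,0,0,255],[0,0,-0.11,0,0,0,255],[0,0,-0.16,0,0,0,255],[0,0,-0.186,0,0,0,255]]}}

```text
clock: 5.75
position: [0.5985, 0.2756, 0.2031]
tool_rot: [3.141, -0.004, 0.671]
force: [-0.6, -0.2, -1.8]
grip_width: 0.0388
```

```bash
python3 -c "
from h import *
goto([.5641,-.0826,.17],-.364)"
```

```text
t 5.75 pos [0.5985 0.2756 0.2031] jawang -0.8999 F [-0.6 -0.2 -1.8] M [ 0.    0.03 -0.01] w 0.0388
delta [-0.2498  0.2591  0.0323] rv [ 0.0012 -0.0036 -0.5359]
```

Request:
{"fn": "carry_out", "kwargs": {"series": [[-0.25,0.259,0.0,0,0,-0.536,255],[-0.25,0.259,0.0,0,0,-0.536,255],[-0.25,0.259,0.0,0,0,-0.536,255],[-0.25,0.259,0.0,0,0,-0.536,255],[-0.25,0.259,0.0,0,0,-0.536,255],[-0.25,0.259,0.02,0,0,-0.536,255],[-0.25,0.259,0.03,0,0,-0.536,255],[-0.25,0.259,0.03,0,0,-0.536,255]]}}

```text
clock: 6.75
position: [0.5628, -0.0822, 0.1694]
tool_rot: [-3.141, -0.001, 1.207]
force: [0.8, -0.5, -0.1]
grip_width: 0.0388
```

```bash
python3 -c "
from h import *
goto([.5641,-.0826,.125],-.364)
p,d=imaging.grab_frame('side'); np.savez('side3.npz',p=p,d=d)
print(proj('side',[[.564,-.083,.088],[.564,-.083,.17]]))
cv2.imwrite('pics/side3.png',cv2.resize(p[180:290,260:380],(654,600),interpolation=cv2.INTER_CUBIC))
p,d=imaging.grab_frame('top'); np.savez('top3.npz',p=p,d=d)
cv2.imwrite('pics/top3.png',cv2.resize(p[145:245,265:385],(720,600),interpolation=cv2.INTER_CUBIC))
"
```

```text
t 6.75 pos [ 0.5628 -0.0822  0.1694] jawang -0.3639 F [ 0.8 -0.5 -0.1] M [-0.01  0.01 -0.05] w 0.0388
delta [0.0001 0.0014 0.0444] rv [-0.001  -0.0008  0.0001]
[[306.75479114 225.81310986]
 [308.69317242 200.04039772]]
```

View pics/side3.png

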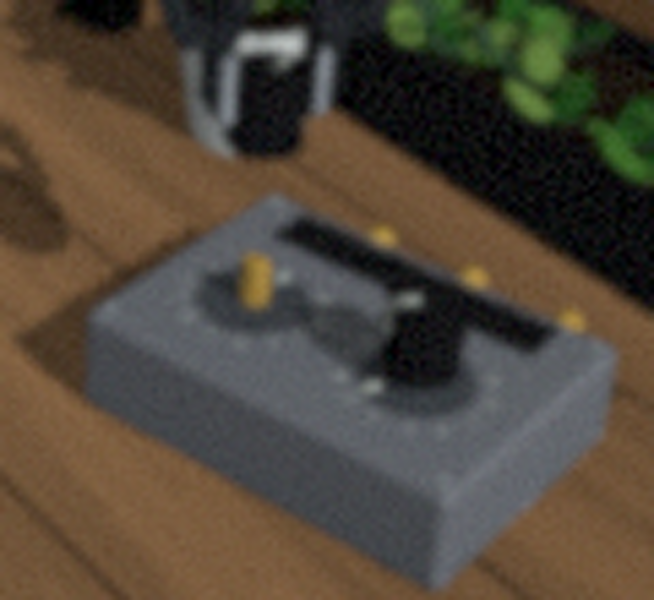

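View pics/top3.png

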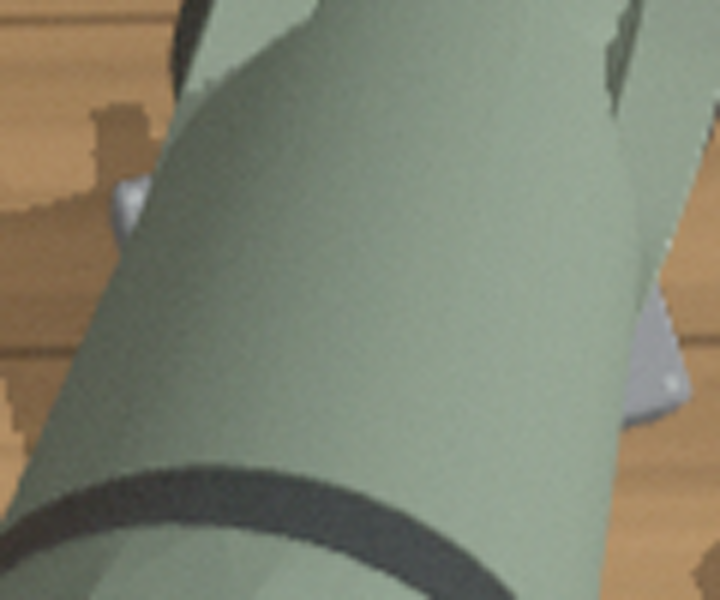

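Request:
{"fn": "carry_out", "kwargs": {"series": [[0,0.001,0.03,0,0,0,255],[0,0.001,0.05,0,0,0,255],[0,0.001,0.06,0,0,0,255],[0,0.001,0.06,0,0,0,255]]}}

```text
clock: 7.35
position: [0.5641, -0.0825, 0.11]
tool_rot: [-3.142, -0.001, 1.208]
force: [0.2, -0.0, -0.2]
grip_width: 0.0386
```

```bash
python3 -c "
from h import *
goto([.5641,-.0826,.1106],-.364)
p,d=imaging.grab_frame('side'); np.savez('side4.npz',p=p,d=d)
cv2.imwrite('pics/side4.png',cv2.resize(p[190:250,280:340],(600,600),interpolation=cv2.INTER_CUBIC))
"
```

```text
t 7.35 pos [ 0.5641 -0.0825  0.11  ] jawang -0.3631 F [ 0.2 -0.  -0.2] M [-0.03 -0.04  0.07] w 0.0386
delta [-0.0001 -0.     -0.0006] rv [-0.     -0.0008  0.0009]
```

View pics/side4.png

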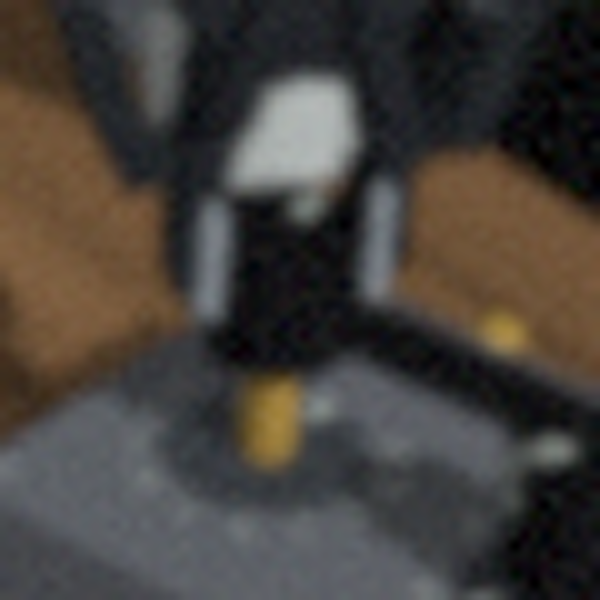

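```bash
python3 -c "
from h import *
p,d=load('side4.npz')
np.set_printoptions(linewidth=220)
print('cols',np.arange(296,322))
for r in range(209,240): print(r,p[r,296:322].mean(1).astype(int))
print('d'); 
for r in range(209,240): print(r,(d[r,296:322]*1000).astype(int))
C=np.array([.5641,-.0826])
a=np.linspace(0,2*np.pi,73)
for nm,z,rr in (('bot',.0954,.019),('mid',.1134,.019),('mid',.1134,.02),('top',.1354,.02),('tip',.088,.006),('shaft base',.062,.008)):
    q=proj('side',np.c_[C[0]+rr*np.cos(a),C[1]+rr*np.sin(a),0*a+z]); print(nm,q.min(0),q.max(0),q.mean(0))
"
```

```text
cols [296 297 298 299 300 301 302 303 304 305 306 307 308 309 310 311 312 313 314 315 316 317 318 319 320 321]
209 [ 48  37  24  39  54  62  64  71  67  68  63  61  60  85 101 111  85  60  32  21  54  96 112  93  66  69]
210 [ 47  27  33  47  78  94  79  42  25  26  25  23  51  91 115 110  77  39  16  25  57 105 119 102  66  70]
211 [ 52  35  31  53  99 112  94  55  26  17  10  24  47  84 103  84  52  22  12  21  60 110 120  92  68  71]
212 [ 47  26  35  64 106 122 106  58  22  21  21  23  33  45  56  49  19  15   1  26  68 104 114  93  66  72]
213 [ 44  31  41  68 106 126 107  56  24  15  15  15  19  24  25  14  22  22  18  33  66 107 117  84  62  68]
214 [ 50  36  38  71 106 126 105  60  23  19  19  20  19  22  13  16  15  25  21  34  76 112 115  80  55  70]
215 [ 48  33  41  70 110 125  94  54  23  25  26  23  11  16  23  12  13  16  18  43  85 117 118  81  59  62]
216 [ 52  37  42  74 108 119  91  51  19   6  19  18  21  22  16  27  20  13  23  47  85 120 117  86  62  74]
217 [ 60  41  47  76 111 120  90  38  12  13  17  19  27  17  19  23  21  20  24  52  93 119 117  92  77  80]
[... 6187 characters left out ...]
053 1054 1053 1059 1058 1057]
239 [1047 1047 1047 1049 1043 1052 1046 1047 1049 1047 1048 1049 1043 1046 1050 1048 1046 1049 1046 1051 1054 1049 1052 1053 1054 1048]
bot [299.95005308 219.74163565] [313.78808593 227.36973317] [306.93694261 223.49780754]
mid [300.29978868 214.27876129] [314.26663869 221.80662162] [307.35165366 217.98534709]
mid [299.93317089 214.08685341] [314.63512068 222.01112211] [307.35584058 217.98700127]
top [300.3652784  207.27692391] [315.23642554 215.06494507] [307.87328641 211.10970388]
tip [304.51673646 224.52976173] [308.87012893 226.95068995] [306.716129   225.72824803]
shaft base [303.24936536 231.83192587] [308.97786145 235.11610402] [306.14324315 233.45648466]
```

```bash
cat > fit.py <<'E'
from h import *
from scipy.optimize import least_squares
def run(C=(.5641,-.0826),zb=.0954,N=6,tag='x'):
    D=[];I=[]
    for _ in range(N):
        p,d=imaging.grab_frame('side'); D.append(d); I.append(p.astype(float))
    np.savez(tag+'.npz',p=np.mean(I,0),d=np.median(D,0)); D=np.where(np.array(D)>0,D,np.nan); D=np.nanmean(D,0)
    U,V=np.meshgrid(np.arange(560),np.arange(420)); P=w('side',U,V,D)
    C=np.array(C)
    r=np.hypot(P[...,0]-C[0],P[...,1]-C[1])
    vd=np.array([.577,.664])/np.hypot(.577,.664); right=np.array([.822,-.569])
    for nm,z0,z1,rad,mx in (('knob',zb+.002,zb+.016,.0190,.023),('shaft',.064,min(.085,zb-.002),.008,.012)):
        m=(P[...,2]>z0)&(P[...,2]<z1)&(r<mx)
        q=P[m][:,:2]
        if nm=='shaft':
            # drop flat side (normal .245): keep points on round side relative to guess
            n=np.array([np.cos(.245),np.sin(.245)]); 
            f=lambda c: np.minimum(np.hypot(*(q-c).T)-.008, 1) if False else np.maximum(np.hypot(*(q-c).T)-.008,(q-c)@n-.0025)
        else: f=lambda c: np.hypot(*(q-c).T)-rad
        s=least_squares(f,C,loss='soft_l1',f_scale=.0015)
        cov=np.linalg.inv(s.jac.T@s.jac)*np.var(s.fun)
        e=s.x-C
        print(nm,m.sum(),"centre",np.round(s.x,4),"off right",round(float(e@right),4),"off away",round(float(e@vd),4),"std",np.round(np.sqrt(np.diag(cov)),4),"res",np.round(np.std(f(s.x)),4), "colrange",U[m].min(),U[m].max())
if __name__=="__main__": run(tag='s5')
E
python3 fit.py
```

```text
knob 56 centre [ 0.565  -0.0847] off right 0.0019 off away -0.001 std [0.0001 0.0001] res 0.0005 colrange 301 314
shaft 38 centre [ 0.5634 -0.0853] off right 0.0009 off away -0.0025 std [0.0002 0.0002] res 0.0007 colrange 304 309
```

```bash
cat > f2.py <<'E'
from h import *
from scipy.optimize import least_squares
C=np.array([.5641,-.0826]);right=np.array([.822,-.569]);vd=np.array([.656,.755])
U,V=np.meshgrid(np.arange(560),np.arange(420))
n=np.array([np.cos(.245),np.sin(.245)])
for f in('side0','side3','side4','s5'):
    z=np.load(f+'.npz');d=z['d'];p=z['p']
    P=w('side',U,V,d); r=np.hypot(P[...,0]-C[0],P[...,1]-C[1])
    zm=.085 if f in('side0','side3') else .088
    for lo in (.065,.070):
        m=(P[...,2]>lo)&(P[...,2]<zm)&(r<.013); q=P[m][:,:2]
        s=least_squares(lambda c:np.hypot(*(q-c).T)-.008,C,loss='soft_l1',f_scale=.0015)
        e=s.x-C; print(f,lo,m.sum(),np.round(s.x,4),"R",round(e@right*1e3,2),"A",round(e@vd*1e3,2),"zmax",np.round(P[...,2][(r<.008)&(P[...,2]<.094)].max(),4))
# plane heights: box top via side depth
z=np.load('side0.npz');P=w('side',U,V,z['d'])
for x,y in ((.53,-.03),(.56,-.13),(.53,-.2),(.52,-.1)):
    m=np.hypot(P[...,0]-x,P[...,1]-y)<.012; m&=(P[...,2]>.04); print('box top z',np.round(P[m][:,2].mean(),4),m.sum())
E
python3 f2.py
```

```text
side0 0.065 37 [ 0.5631 -0.0845] R 0.25 A -2.06 zmax 0.086
side0 0.07 26 [ 0.5629 -0.0844] R 0.01 A -2.15 zmax 0.086
side3 0.065 37 [ 0.5639 -0.0856] R 1.54 A -2.35 zmax 0.0875
side3 0.07 29 [ 0.564  -0.0857] R 1.7 A -2.38 zmax 0.0875
side4 0.065 34 [ 0.5636 -0.0853] R 1.11 A -2.33 zmax 0.0819
side4 0.07 23 [ 0.5634 -0.0855] R 1.1 A -2.62 zmax 0.0819
s5 0.065 37 [ 0.5634 -0.0852] R 0.93 A -2.42 zmax 0.0844
s5 0.07 29 [ 0.5634 -0.0852] R 0.93 A -2.44 zmax 0.0844
box top z 0.057 7
box top z 0.058 35
box top z 0.053 71
box top z 0.0579 39
```

Request:
{"fn": "carry_out", "kwargs": {"series": [[-0.0007,-0.0007,0.004,0,0,0,255],[-0.0007,-0.0007,0.006,0,0,0,255],[-0.0007,-0.0007,0.0075,0,0,0,255],[-0.0007,-0.0007,0.0085,0,0,0,255],[-0.0007,-0.0007,0.0085,0,0,0,255]]}}

```text
clock: 8.32
position: [0.5631, -0.0834, 0.1014]
tool_rot: [3.141, -0.001, 1.207]
force: [0.2, 0.5, -0.7]
grip_width: 0.0386
```

```bash
python3 -c "
from h import *
goto([.5632,-.0829,.1],-.364)"
```

```text
t 8.32 pos [ 0.5631 -0.0834  0.1014] jawang -0.3641 F [ 0.2  0.5 -0.7] M [ 0.04 -0.01  0.03] w 0.0386
delta [ 0.0005 -0.0001  0.0014] rv [ 0.0002 -0.0009 -0.0001]
```

Request:
{"fn": "carry_out", "kwargs": {"series": [[0,0,0.001,0,0,0,255],[0,0,0.002,0,0,0,255],[0,0,0.002,0,0,0,255]]}}

```text
clock: 8.7
position: [0.5631, -0.0834, 0.0994]
tool_rot: [3.141, -0.001, 1.207]
force: [-0.6, 0.1, -0.2]
grip_width: 0.0387
```

```bash
python3 -c "
from h import *
goto([.5632,-.0829,.1],-.364)"
```

```text
t 8.7 pos [ 0.5631 -0.0834  0.0994] jawang -0.364 F [-0.6  0.1 -0.2] M [ 0.   -0.   -0.03] w 0.0387
delta [ 0.0005 -0.0001 -0.0006] rv [ 0.0001 -0.0009  0.    ]
```

Request:
{"fn": "carry_out", "kwargs": {"series": [[0,0,0.001,0,0,0,255],[0,0,0.002,0,0,0,255],[0,0,0.003,0,0,0,255],[0,0,0.003,0,0,0,255]]}}

```text
clock: 9.2
position: [0.5631, -0.0834, 0.0964]
tool_rot: [3.141, -0.001, 1.207]
force: [-0.1, -0.4, -0.8]
grip_width: 0.0387
```

```bash
python3 -c "
from h import *
goto([.5632,-.0829,.1],-.364)
p,d=imaging.grab_frame('side'); np.savez('side6.npz',p=p,d=d)
cv2.imwrite('pics/side6.png',cv2.resize(p[190:250,280:340],(600,600),interpolation=cv2.INTER_CUBIC))
"
```

```text
t 9.2 pos [ 0.5631 -0.0834  0.0964] jawang -0.3641 F [-0.1 -0.4 -0.8] M [-0.02 -0.02  0.06] w 0.0387
delta [ 0.0005 -0.0001 -0.0036] rv [ 0.0002 -0.0009 -0.0001]
```

View pics/side6.png

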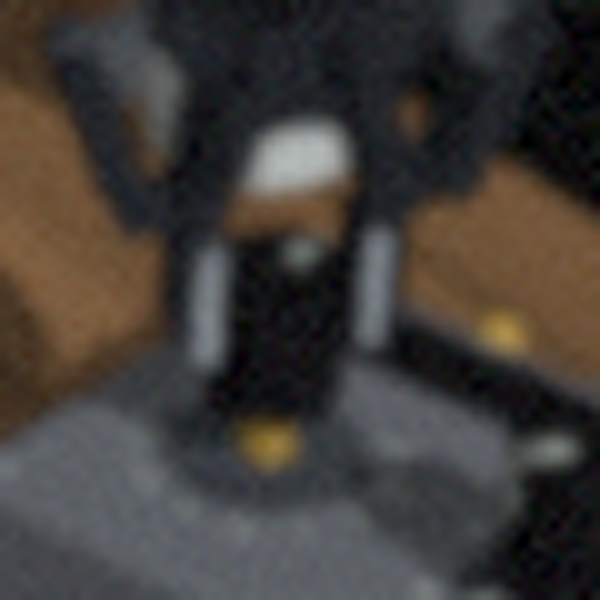

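The picture shows the shaft (px ~307,234) disappearing up into the knob, with no contact force, so it has entered freely. I'll go on down to just short of home.

Request:
{"fn": "carry_out", "kwargs": {"series": [[0,0,0.003,0,0,0,255],[0,0,0.006,0,0,0,255],[0,0,0.008,0,0,0,255],[0,0,0.01,0,0,0,255],[0,0,0.01,0,0,0,255]]}}

```text
clock: 9.88
position: [0.5631, -0.0834, 0.0863]
tool_rot: [3.142, -0.001, 1.207]
force: [0.1, 0.4, 0.4]
grip_width: 0.0388
```

```bash
python3 -c "
from h import *
goto([.5632,-.0829,.0846],-.364)"
```

```text
t 9.88 pos [ 0.5631 -0.0834  0.0863] jawang -0.3641 F [0.1 0.4 0.4] M [0.02 0.06 0.02] w 0.0388
delta [ 0.0005 -0.0001  0.0017] rv [ 0.0001 -0.0008 -0.0001]
```

Request:
{"fn": "carry_out", "kwargs": {"series": [[0,0,0.001,0,0,0,255],[0,0,0.002,0,0,0,255],[0,0,0.003,0,0,0,255],[0,0,0.003,0,0,0,255]], "force": 60}}

```text
clock: 10.38
position: [0.5632, -0.0834, 0.0837]
tool_rot: [3.141, -0.001, 1.207]
force: [-1.6, -0.0, 4.6]
grip_width: 0.0384
```

```bash
python3 -c "
from h import *
goto([.5632,-.0829,.0793],-.364)"
```

```text
t 10.38 pos [ 0.5632 -0.0834  0.0837] jawang -0.3641 F [-1.6 -0.   4.6] M [ 0.01  0.3  -0.  ] w 0.0384
delta [ 0.0005 -0.0002  0.0044] rv [ 0.0005 -0.0011 -0.0001]
```

Request:
{"fn": "carry_out", "kwargs": {"series": [[0,0,0.001,0,0,0,255],[0,0,0.002,0,0,0,255],[0,0,0.003,0,0,0,255],[0,0,0.0037,0,0,0,255],[0,0,0.0037,0,0,0,255]]}}

```text
clock: 11.0
position: [0.5633, -0.0834, 0.0801]
tool_rot: [3.141, -0.001, 1.207]
force: [-2.3, 1.1, 7.8]
grip_width: 0.0381
```

```bash
python3 -c "
from h import *
goto([.5632,-.0829,.0793],-.364)"
```

```text
t 11.0 pos [ 0.5633 -0.0834  0.0801] jawang -0.3641 F [-2.3  1.1  7.8] M [0.12 0.41 0.01] w 0.0381
delta [ 0.0005 -0.0003  0.0008] rv [ 0.0006 -0.0012 -0.0001]
```

Request:
{"fn": "carry_out", "kwargs": {"series": [[0,0,0.0005,0,0,0,255],[0,0,0.001,0,0,0,255],[0,0,0.001,0,0,0,255]]}}

```text
clock: 11.38
position: [0.5633, -0.0835, 0.0791]
tool_rot: [3.141, -0.001, 1.207]
force: [-1.9, 1.3, 7.9]
grip_width: 0.0385
```

```bash
python3 -c "
from h import *
F=[]
for i in range(6):
    s=telemetry.observe(); F.append(s['force'][2]); p,d=imaging.grab_frame('side')
print(np.round(F,1)); goto([.5632,-.0829,.0786],-.364)
np.savez('side7.npz',p=p,d=d)
cv2.imwrite('pics/side7.png',cv2.resize(p[190:250,280:340],(600,600),interpolation=cv2.INTER_CUBIC))
"
```

```text
[7.9 8.5 8.7 7.4 7.8 8.6]
t 11.68 pos [ 0.5633 -0.0834  0.0792] jawang -0.3641 F [-1.7  0.6  8.7] M [ 0.14  0.48 -0.  ] w 0.0382
delta [ 0.0005 -0.0003  0.0006] rv [ 0.0006 -0.0012 -0.0001]
```

View pics/side7.png

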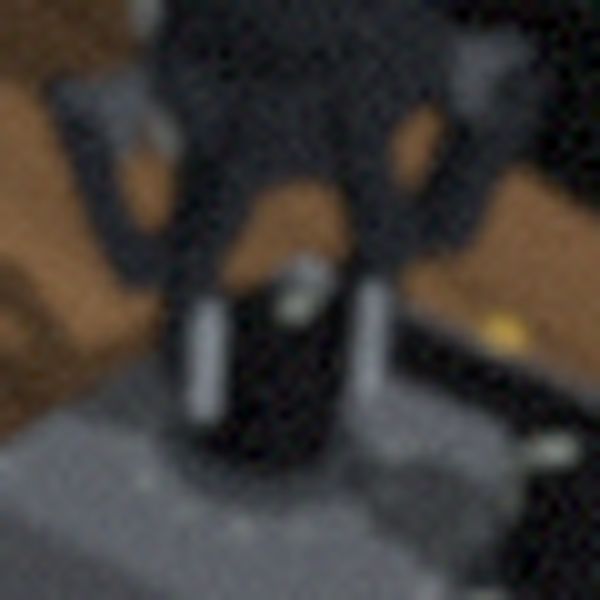

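The knob sits low over the disc and the shaft is no longer visible. The force of about 8.2 N suggests 4–5 mm of travel. I'll press a little deeper to gain margin and find the stop.

Request:
{"fn": "carry_out", "kwargs": {"series": [[0,0,0.0005,0,0,0,255],[0,0,0.0005,0,0,0,255]]}}

```text
clock: 11.92
position: [0.5633, -0.0835, 0.0786]
tool_rot: [3.141, -0.001, 1.207]
force: [-3.4, 0.4, 8.9]
grip_width: 0.0383
```

```bash
cat > ff.py <<'E'
from h import *
F=[];Z=[]
for i in range(6):
    s=telemetry.observe(); F.append(s['force']);Z.append(s['position'][2]); imaging.grab_frame('side')
print(np.round(np.mean(F,0),2),np.round(np.std(F,0),1),np.mean(Z)); goto([.5632,-.0829,.0786],-.364)
E
python3 ff.py
```

```text
[-2.25  0.97  8.58] [0.6 0.4 0.6] 0.07866712453457735
t 12.22 pos [ 0.5633 -0.0834  0.0787] jawang -0.3641 F [-2.4  0.5  8.9] M [ 0.14  0.47 -0.03] w 0.0381
delta [ 0.0005 -0.0003  0.0001] rv [ 0.0006 -0.0012 -0.0001]
```

Request:
{"fn": "carry_out", "kwargs": {"series": [[0,0,0.0004,0,0,0,255],[0,0,0.0004,0,0,0,255]]}}

```text
clock: 12.48
position: [0.5633, -0.0835, 0.0784]
tool_rot: [3.141, -0.001, 1.207]
force: [-3.2, 1.4, 12.8]
grip_width: 0.038
```

```bash
python3 ff.py
python3 - <<'E'
from h import *
p,d=imaging.grab_frame('side'); np.savez('side8.npz',p=p,d=d); cv2.imwrite('pics/side8.png',p)
U,V=np.meshgrid(np.arange(560),np.arange(420));P=w('side',U,V,d)
r=np.hypot(P[...,0]-.5633,P[...,1]+.0844)
m=(r<.016)&(P[...,2]>.085)&(P[...,2]<.115)&(P[...,0]+P[...,1]>.47)
for row in range(214,238): print(row,np.round(P[row,303:314,2]*1000).astype(int))
E
```

```text
[-3.35  1.1  12.64] [0.3 0.5 0.4] 0.07845167446788005
t 12.78 pos [ 0.5633 -0.0834  0.0785] jawang -0.3642 F [-2.5  0.9 12.3] M [ 0.22  0.73 -0.01] w 0.0382
delta [ 0.0005 -0.0003 -0.0001] rv [ 0.0007 -0.0014 -0.0002]
214 [140 141  -1  -2  -1  -4  -4  -1  -4  -1  -3]
215 [134  -5  -4  -4  -2  -2  -3  -3  -4  -2  -4]
216 [131  -5  -4  -1  -4  -2  54  59  55   0  -4]
217 [-2 -1 -2 -2 -4 57 58 59 57 58 57]
218 [-4 -2 -2 55 58 58 60 56 57 57 59]
219 [101 100 101 102 102 100 101 101 100  57  55]
220 [100 101 101 103 101 103 103 102 101 103 102]
221 [103 101 103 101 103 101 102 103 103 102 101]
222 [102 101 103 103 100 102 102 101  99 103 102]
223 [101 101 104 100 101 102 101 100 101 102 101]
224 [101 100 100 104 100 101 101 102 672 101 100]
225 [102 100 103 103 103 100 101 101  99 101 104]
226 [ 99  98 101 101 101 101 101 101 102 101  98]
227 [ 93  97  98 100  98  99  99  98  98  94  93]
228 [91 94 93 95 99 96 96 96 93 94 92]
229 [91 88 90 91 94 93 93 92 91 92 88]
230 [86 87 87 87 89 89 91 87 88 87 83]
231 [85 84 85 86 86 86 86 83 83 82 82]
232 [80 80 81 84 83 80 83 82 81 79 76]
233 [73 78 78 79 78 80 79 79 79 74 72]
234 [70 75 75 73 77 75 75 74 75 72 68]
235 [69 72 72 70 72 72 72 70 70 69 65]
236 [65 68 66 67 69 71 68 68 68 65 60]
237 [61 63 64 63 63 65 64 63 63 60 59]
```

View pics/side8.png

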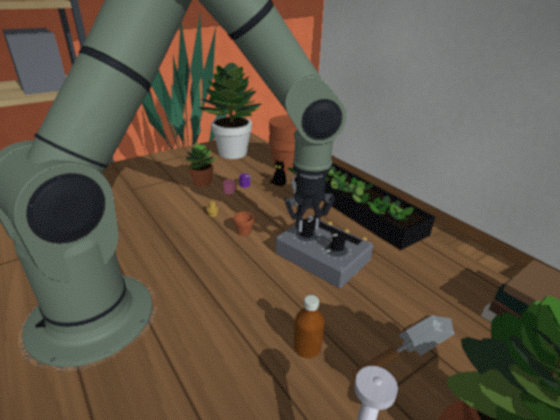

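```bash
python3 -c "
from workcell import ticket
print(ticket.job_done())"
```

```text
the job is handed in; nothing more can be done
None
```

The black knob is home on the bare D-shaft and was still held pressed down by the fingers when I handed the job in at about 13 s. No verdict was reported.

**What I did:**
- I found the knob, the shaft and the direction of its flat in the top camera, and the knob's pointer had to turn about +0.54 rad to match.
- I squeezed the knob twice, with the jaws 90° apart, to centre it in the gripper, then carried it over to the shaft.
- It went on with no measurable contact force until it was home.
- I then pressed it down in small steps, with the grip set to 60 N.

**Last checks:**
- **Travel:** the upward force rose along the spring's line to about 8.6 N, then jumped to 12.6 N over the last fraction of a millimetre. That puts the knob at or just touching the stop, slightly past "nearly to the stop".
- **Height:** the knob's top measured about 0.1015 m. The side camera reads about 2 mm low, so it is really about 0.104 m, which is where a home, fully pressed knob should be.
- **Bystanders:** the last side picture shows the plants, cat, mister, trowel and look-alike knobs standing where they were. I did not measure their positions again.

**Where measurements disagreed or were missing:**
- **Shaft position:** the two cameras differed by about 2 mm, so I aimed between them. The free insertion showed that was close enough.
- **Pointer angle:** I did not measure it again once the knob was fitted. It rests on the knob having gone fully on, with the D-fit allowing 0.12 rad of play.

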